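Draw the bolt of the guard box that holds the specimen jar

ROBOT

A 6-joint arm with a two-finger parallel gripper is mounted at the origin on a cart in front of the work surface, level with it; the furniture and walls round the work are solid. World frame = base frame: x ahead of the robot, y to its left, z up, the work surface at z = 0. Lengths are in m, angles in rad, forces in N, time in s.
With the tool pointing down it reaches from about 0.35 to 0.85 m from the base axis. Payload 8.1 kg.
Tool frame: the origin (TCP) lies midway between the tips of the shut fingers; the grasp point (between the pads) lies 19 mm behind it; z points along the fingers, y is the line along which they close (so a half turn about z gives the same grasp; the last joint's range is limited). The gripper opens to 93 mm and grips with 3 to 60 N. Pads are 15 mm wide; open, the fingers measure 128 mm over their backs; the gripper's body (75 mm by 188 mm) begins 65 mm behind the grasp point.
Start: joints at [-1.308, 0.13, 1.488, -0, 1.523, -0.085], TCP at [0.205, -0.564, 0.219] pointing down, gripper open.
Joint ranges: [-2.96, 2.96], [-0.89, 2.26], [0.02, 2.5], [-1.34, 4.48], [0, 2.73], [-2.66, 2.66]. Speed limits (rad/s): [2.39, 2.39, 2.79, 3.14, 3.14, 3.14].

INTERFACE

Orientations are given as a rotation vector (axis times angle).
In Python, from plant import read_state, read_camera, camera_model, close_job gives the robot as it stands. The module is installed in compiled form; this text tells all that it offers.
- The arm moves only by the tool carry_out, never from a script. Its argument "moves" is a list of rows, each an object of numbers: "jaw": the finger opening in m, from 0 to 0.093; "dx", "dy", "dz": the shift along the tool's x, y, z in m; "yaw": the turn about the tool's z in rad. In form: [{"jaw": .., "dx": .., "dy": .., "dz": .., "yaw": ..}, ...]. A call has 1 to 8 rows; each row shifts and turns the commanded pose from where the row before left it, along the tool's axes as they then stand; what a row does not reach is not made up. A row lasts 1/8 s, in which the tool goes at most 62.5 mm and 10.7 degrees, less where a joint would pass 70% of its speed; a pose out of reach is approached as far as the arm can. A call is refused whole if a number of a shift passes 0.0625 or a number of a turn 0.188, either way. A call with a gripper value outside its range is refused whole. The fingers move at their own pace and stop on an object; "grip_force" is the grip in N (left out, the last holds). Time passes only in rows, so rows that do not move let the fingers close. It gives the time, the measured TCP pose, the force, the opening and the grip force at its end, in the units of the state.
- read_state(): the state, without advancing time (a new reading comes with each control period).
- read_camera(name): name is "scene" or "top" or "wrist"; returns the picture (420x560x3 uint8, red, green, blue); there is no depth.
- camera_model(name): a dict with "camera_matrix" (3x3 intrinsics, pixels), "view" (4x4, takes a point from world to camera coordinates). Camera axes: x right, y up, looking along -z (the intrinsics and any distortion apply to the point x, -y, -z); pixel columns grow to the right and rows downward; lengths in m; the calibration is good to about 2 mm. A picture is of the moment at which its call begins: read the wrist's pose just before it. camera_model takes no time and is no camera call; for the wrist camera it gives the pose at the moment of the call.
- close_job(): hands the job in; it is judged then, once.
The state is a dict: "t": time; "q": joint angles; "dq": joint speeds; "joint_torque": joint torques, N m; "tool_pos": TCP position; "orientation": TCP orientation; "force": force on the tool from outside, world axes, zero at the start; "wrist_torque": the same for the moment, N m; "opening": finger opening in m; "gripper_force": force on a finger pad.
Only numpy, scipy, OpenCV 4.12 (cv2) and the standard library are available. Lean on these libraries where they do the work, as an engineer would, in place of code of your own. Each camera call takes 0.05 s, during which the arm holds its last target. There are 200 camera calls.

TASK

Two bolted guard boxes stand on the bench; one holds a specimen jar, seen through the bars of its lid, the other is empty. Unbolt the box with the jar: lift the handle of its barrel bolt out of the notch, draw the bolt all the way back out of its keeper, and let go. Leave the empty box bolted, and its bolt's handle down in the notch.

Things in the scene. Friction and masses are not known exactly. Their poses are not given: they have to be found in the camera images.
- jarbox_knob (a point): centre of the knob (disc 20 mm across, 16 mm thick, flat ends facing along the bolt) on the bolt handle of the box with the red-capped jar, 48 mm from the bolt's axis, on an 8 mm stem. At rest about 108 mm above the bench, on the robot's side of the bolt. Own y axis: level, along the bolt, the way it is drawn (to the robot's left within 0.3 rad) at any turn. Lifting swings it up and away from the robot
- jarbox_lift (a joint): turn of that handle about the bolt's axis, rad. 0: down in the notch, 15 degrees above level; 1.31: straight up; stop at 1.75. Starts at 0 to 0.08. Two lugs beside the stem (3 mm play; 14 to 26 mm from the axis, 8 mm higher than it) block the bolt until the handle is past about 0.55. Light friction; stays where left
- jarbox_slide (a joint): travel of that bolt, m. 0: shot home in the keeper, 0.045: fully drawn, at its stop. Starts at 0 to 0.002. Needs about 2 N; stays where left. The bolt is level, its axis 96 mm above the bench; guides and keeper rise 11 mm above the axis, 11 mm to each side. No notch at the drawn end: the handle may stand or lie there
- emptybox_knob (a point): centre of the same knob on the other, empty box, to be left alone. Both boxes: 140 x 140 mm, lid top 80 mm above the bench, white-painted steel, screwed down, yaw within 0.3 rad, bolt along the robot's side of the lid, barred window behind it. Which box is on the left varies

How it is judged:
By the outcome, as a careful person would: the job done as asked, in the order asked, and still so for the second after the job is handed in, with the robot touching nothing.
It also fails if it takes over 35 s, if anything falls off the work surface, if the arm or the gripper's body presses on something with over 40 N, if the wrist force passes 120 N, or if a joint passes its speed limit or range.

## Working session

There is one attempt and no reset: what is moved stays moved. The work goes in short steps, Python scripts to look and compute and a tool call to move; the robot and the scene stay as the last step left them, time stands still between calls to the robot, and variables do not carry over. Pictures are saved under pics/ and viewed, at most 10 in all, crops included, and the job is handed in when it is done.

Besides the shell and the picture viewer there is one more tool, called after ">>>" by a JSON object that holds its "name" and its "arguments", one argument or row to a line. carry_out: Moves the arm, as the interface text tells. Its arguments: {"type":"object","properties":{"moves":{"type":"array","items":{"type":"object","properties":{"jaw":{"type":"number"},"dx":{"type":"number"},"dy":{"type":"number"},"dz":{"type":"number"},"yaw":{"type":"number"}}}},"grip_force":{"type":"number"}},"required":["moves"]}

```bash
mkdir -p pics; cat > h.py <<'E'
import numpy as np,cv2
from plant import *
def ray(name,px,z):
    m=camera_model(name);K=np.array(m["camera_matrix"]);V=np.array(m["view"])
    d=np.linalg.inv(K)@[px[0],px[1],1];d=np.array([d[0],-d[1],-d[2]])
    R=V[:3,:3];c=-R.T@V[:3,3];w=R.T@d
    return c+w*(z-c[2])/w[2]
def proj(name,P):
    m=camera_model(name);K=np.array(m["camera_matrix"]);V=np.array(m["view"])
    p=V[:3,:3]@P+V[:3,3];p=K@[p[0],-p[1],-p[2]];return p[:2]/p[2]
def tri(obs):
    A=[];b=[]
    for n,px in obs:
        a=ray(n,px,0);c=ray(n,px,.3);d=(c-a)/np.linalg.norm(c-a);M=np.eye(3)-np.outer(d,d);A.append(M);b.append(M@a)
    A=np.vstack(A);b=np.hstack(b);s=np.linalg.lstsq(A,b,rcond=None)[0];return s,np.abs(A@s-b).max()
E
python3 - <<'E'
from h import *
a=read_camera("top");b=read_camera("scene")
cv2.imwrite("pics/top.png",a[:,:,::-1]);cv2.imwrite("pics/scene.png",b[:,:,::-1])
s=read_state();print(s["tool_pos"],s["orientation"],s["t"])
for n in("top","scene"):
    m=camera_model(n);print(n,m.keys(),np.round(m["view"],2).tolist(),np.round(m["camera_matrix"],0).tolist())
E
```

```text
[ 0.20437822 -0.56357744  0.21769411] [-3.09259537e+00 -5.43282280e-01  2.90289121e-04] 0.1
top dict_keys(['camera_matrix', 'view']) [[-0.01, -1.0, 0.02, 0.12], [0.99, -0.0, 0.15, -0.55], [-0.15, 0.02, 0.99, -0.93], [0.0, 0.0, 0.0, 1.0]] [[402.0, 0.0, 280.0], [0.0, 402.0, 209.0], [0.0, 0.0, 1.0]]
scene dict_keys(['camera_matrix', 'view']) [[-0.89, -0.46, 0.01, 0.55], [0.36, -0.68, 0.64, -0.19], [-0.29, 0.57, 0.77, -0.87], [0.0, 0.0, 0.0, 1.0]] [[406.0, 0.0, 278.0], [0.0, 406.0, 219.0], [0.0, 0.0, 1.0]]
```

View pics/top.png

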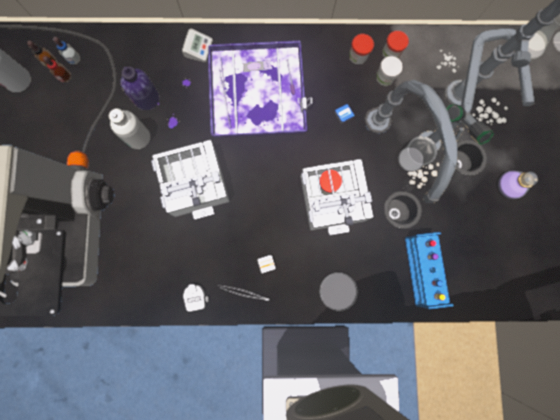

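View pics/scene.png

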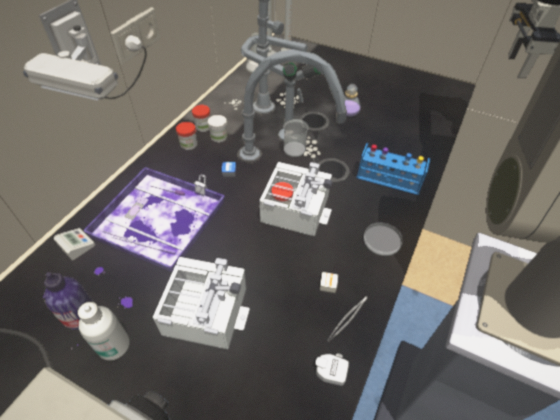

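The jar (red cap) is in the box at top px (337,195), on the robot's right; the left box (190,178) is empty. I'll enlarge both views of the jar box.

```bash
python3 - <<'E'
from h import *
a=cv2.imread("pics/top.png")[150:245,290:385];b=cv2.imread("pics/scene.png")[150:245,250:345]
r=lambda i:cv2.resize(i,None,fx=4.2,fy=4.2,interpolation=cv2.INTER_CUBIC)
cv2.imwrite("pics/c1.png",np.hstack([r(a),r(b)]))
E
```

```text
(no output)
```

View pics/c1.png

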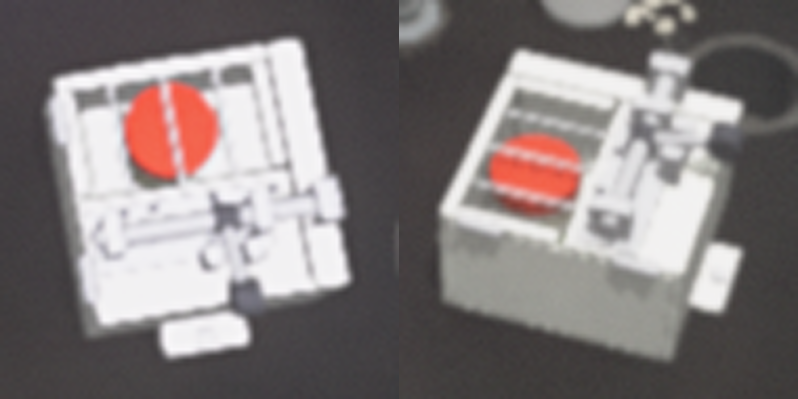

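The crop shows the jar box's dark knob at top px (348.6,220) and scene px (328.1,182.6). The bolt runs from about top px (316,206) to (369,197), and its left end is the drawing direction.

```bash
python3 - <<'E'
from h import *
f=lambda x,y:(290+x/4.2,150+y/4.2)
k=tri([("top",f(246,294)),("scene",(328.1,182.6))]);print("knob",k, ray("top",f(246,294),.108))
l,r=[ray("top",f(*p),.1) for p in((112,232),(325,199))];d=l-r;print(l,r,"drawdir ang from +y",np.arctan2(-d[0],d[1]))
l,r=[ray("top",f(*p),.08) for p in((58,77),(97,322))]; d=l-r;print("side",l,r,np.arctan2(d[1],d[0]),np.linalg.norm(d))
print("axis",ray("top",f(228,212),.1))
l,r=[ray("top",f(*p),.08) for p in((97,322),(350,283))]; d=l-r;print("front",l,r,np.arctan2(-d[0],d[1]),np.linalg.norm(d))
s=read_state();from scipy.spatial.transform import Rotation as R
print(np.round(R.from_rotvec(s["orientation"]).as_matrix(),3))
E
```

```text
knob (array([ 0.50933726, -0.03319282,  0.11433351]), np.float64(0.0020489584436573782)) [ 0.51218375 -0.0340211   0.108     ]
[0.54734374 0.03610471 0.1       ] [ 0.56502896 -0.08054692  0.1       ] drawdir ang from +y 0.15046140026412755
side [0.63868932 0.06219774 0.08      ] [0.50058336 0.04310324 0.08      ] 0.13738877487924273 0.13941971808906725
axis [ 0.55806592 -0.0272852   0.1       ]
front [0.50058336 0.04310324 0.08      ] [ 0.52143715 -0.09745225  0.08      ] 0.14729250976332503 0.14209407792116263
[[ 0.94   0.341 -0.   ]
 [ 0.341 -0.94   0.002]
 [ 0.    -0.002 -1.   ]]
```

>>> {"name": "carry_out", "arguments": {
  "moves": [
    {"yaw": 0.1,"jaw": 0.06},
    {"yaw": 0.1},
    {"dx": 0.032,"dy": -0.04},
    {"dx": 0.032,"dy": -0.04},
    {"dx": 0.032,"dy": -0.04},
    {"dx": 0.032,"dy": -0.04},
    {"dx": 0.032,"dy": -0.04},
    {"dx": 0.032,"dy": -0.04}
  ],
  "grip_force": 15
}}

```text
invalid input at $.moves[0]: expected keys jaw, dx, dy, dz, yaw
```

>>> {"name": "carry_out", "arguments": {
  "moves": [
    {"dx": 0.013,"dy": -0.043},
    {"dx": 0.013,"dy": -0.043},
    {"dx": 0.013,"dy": -0.043},
    {"dx": 0.013,"dy": -0.043},
    {"dx": 0.013,"dy": -0.043},
    {"dx": 0.013,"dy": -0.043},
    {},
    {}
  ]
}}

```text
invalid input at $.moves[0]: expected keys jaw, dx, dy, dz, yaw
```

```bash
cat >> h.py <<'E'
from scipy.spatial.transform import Rotation as R
def totool(P):
    s=read_state();M=R.from_rotvec(s["orientation"]).as_matrix()
    x=M[:,0];print("t",s["t"],"tcp",np.round(s["tool_pos"],4),"yaw",round(np.arctan2(x[1],x[0]),3),"F",np.round(s["force"],1),"open",round(float(s["opening"]),4))
    print("shift",np.round(M.T@(np.array(P)-s["tool_pos"]),4))
E
python3 - <<'E'
from h import *
totool([.511,-.034,.22])
cv2.imwrite("pics/w1.png",read_camera("wrist")[:,:,::-1]);print(proj("wrist",np.array([.511,-.034,.109])),proj("top",np.array([.511,-.034,.109])))
E
```

```text
t 0.1 tcp [ 0.2044 -0.5636  0.2177] yaw 0.348 F [-0.1 -0.5 -0.2] open 0.093
shift [ 0.4688 -0.3934 -0.0016]
[-608.47595856 -812.9558181 ] [348.66522938 220.46945056]
```

View pics/w1.png

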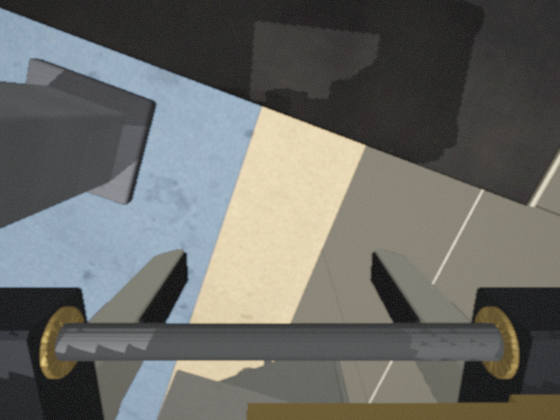

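The calls were refused because every key is needed. The wrist picture shows only the floor and the bench edge at the start pose. I'll resend with full rows.

>>> {"name": "carry_out", "arguments": {
  "moves": [
    {"jaw": 0.06,"dx": 0,"dy": 0,"dz": 0,"yaw": 0.1},
    {"jaw": 0.06,"dx": 0,"dy": 0,"dz": 0,"yaw": 0.1},
    {"jaw": 0.06,"dx": 0.032,"dy": -0.04,"dz": 0,"yaw": 0},
    {"jaw": 0.06,"dx": 0.032,"dy": -0.04,"dz": 0,"yaw": 0},
    {"jaw": 0.06,"dx": 0.032,"dy": -0.04,"dz": 0,"yaw": 0},
    {"jaw": 0.06,"dx": 0.032,"dy": -0.04,"dz": 0,"yaw": 0},
    {"jaw": 0.06,"dx": 0.032,"dy": -0.04,"dz": 0,"yaw": 0},
    {"jaw": 0.06,"dx": 0.032,"dy": -0.04,"dz": 0,"yaw": 0}
  ],
  "grip_force": 15
}}

```text
t: 1.15
tool_pos: [0.3595, -0.2968, 0.2184]
orientation: [-3.133, -0.232, -0.0]
force: [0.7, 0.3, -0.1]
opening: 0.06
gripper_force: 0.0
```

>>> {"name": "carry_out", "arguments": {
  "moves": [
    {"jaw": 0.06,"dx": 0.013,"dy": -0.043,"dz": 0,"yaw": 0},
    {"jaw": 0.06,"dx": 0.013,"dy": -0.043,"dz": 0,"yaw": 0},
    {"jaw": 0.06,"dx": 0.013,"dy": -0.043,"dz": 0,"yaw": 0},
    {"jaw": 0.06,"dx": 0.013,"dy": -0.043,"dz": 0,"yaw": 0},
    {"jaw": 0.06,"dx": 0.013,"dy": -0.043,"dz": 0,"yaw": 0},
    {"jaw": 0.06,"dx": 0.013,"dy": -0.043,"dz": 0,"yaw": 0},
    {"jaw": 0.06,"dx": 0,"dy": 0,"dz": 0,"yaw": 0},
    {"jaw": 0.06,"dx": 0,"dy": 0,"dz": 0,"yaw": 0}
  ]
}}

```text
t: 2.15
tool_pos: [0.3981, -0.032, 0.2185]
orientation: [3.133, 0.233, -0.001]
force: [0.4, -1.3, -0.7]
opening: 0.0598
gripper_force: 0.0
```

```bash
python3 - <<'E'
from h import *
totool([.511,-.034,.22])
cv2.imwrite("pics/w2.png",read_camera("wrist")[:,:,::-1]);print(proj("wrist",np.array([.511,-.034,.109])))
E
```

```text
t 2.15 tcp [ 0.3981 -0.032   0.2185] yaw 0.149 F [ 0.4 -1.3 -0.7] open 0.0598
shift [ 0.1114  0.0187 -0.0015]
[304.30851631  57.45994124]
```

View pics/w2.png

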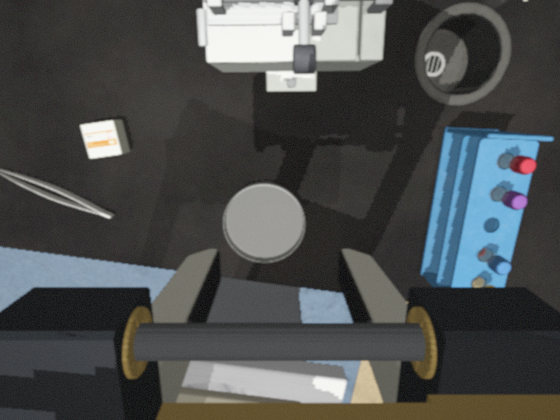

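The wrist view has the knob at (304,59), against a predicted (304,57). The position is confirmed and the box edge is level with the jaws. I'll approach and grip.

>>> {"name": "carry_out", "arguments": {
  "moves": [
    {"jaw": 0.06,"dx": 0.037,"dy": 0.006,"dz": 0,"yaw": 0},
    {"jaw": 0.06,"dx": 0.037,"dy": 0.006,"dz": 0,"yaw": 0},
    {"jaw": 0.06,"dx": 0.037,"dy": 0.007,"dz": 0,"yaw": 0},
    {"jaw": 0.06,"dx": 0,"dy": 0,"dz": 0.04,"yaw": 0},
    {"jaw": 0.06,"dx": 0,"dy": 0,"dz": 0.04,"yaw": 0},
    {"jaw": 0.06,"dx": 0,"dy": 0,"dz": 0.025,"yaw": 0},
    {"jaw": 0.06,"dx": 0,"dy": 0,"dz": 0.018,"yaw": 0},
    {"jaw": 0.06,"dx": 0,"dy": 0,"dz": 0,"yaw": 0}
  ]
}}

```text
t: 3.2
tool_pos: [0.5097, -0.0349, 0.0943]
orientation: [-3.133, -0.23, 0.004]
force: [-0.3, -0.1, 0.7]
opening: 0.0601
gripper_force: 0.0
```

```bash
python3 - <<'E'
from h import *
totool([.511,-.034,.093])
cv2.imwrite("pics/w3.png",read_camera("wrist")[:,:,::-1]);print(proj("wrist",np.array([.511,-.034,.109])))
E
```

```text
t 3.2 tcp [ 0.5097 -0.0349  0.0943] yaw 0.146 F [-0.3 -0.1  0.7] open 0.0601
shift [ 0.0014 -0.0007  0.0013]
[277.21950908 275.31567721]
```

View pics/w3.png

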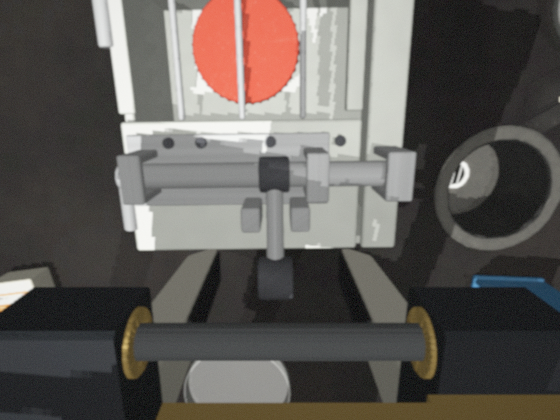

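The knob at (275,278) sits centred between the fingers, and the lugs are clear of them. I'll close the jaws.

>>> {"name": "carry_out", "arguments": {
  "moves": [
    {"jaw": 0.0,"dx": 0.001,"dy": 0,"dz": 0,"yaw": 0},
    {"jaw": 0.0,"dx": 0,"dy": 0,"dz": 0,"yaw": 0},
    {"jaw": 0.0,"dx": 0,"dy": 0,"dz": 0,"yaw": 0},
    {"jaw": 0.0,"dx": 0,"dy": 0,"dz": 0,"yaw": 0},
    {"jaw": 0.0,"dx": 0,"dy": 0,"dz": 0,"yaw": 0},
    {"jaw": 0.0,"dx": 0,"dy": 0,"dz": 0,"yaw": 0}
  ],
  "grip_force": 15
}}

```text
t: 4.0
tool_pos: [0.5117, -0.0333, 0.0956]
orientation: [-3.132, -0.232, 0.0]
force: [-0.2, 4.5, 2.5]
opening: 0.016
gripper_force: 14.9
```

>>> {"name": "carry_out", "arguments": {
  "moves": [
    {"jaw": 0.0,"dx": 0.003,"dy": -0.001,"dz": -0.0075,"yaw": 0},
    {"jaw": 0.0,"dx": 0.004,"dy": 0,"dz": -0.007,"yaw": 0},
    {"jaw": 0.0,"dx": 0.0053,"dy": 0,"dz": -0.0062,"yaw": 0},
    {"jaw": 0.0,"dx": 0.0063,"dy": 0,"dz": -0.0052,"yaw": 0},
    {"jaw": 0.0,"dx": 0.0066,"dy": 0,"dz": -0.004,"yaw": 0},
    {"jaw": 0.0,"dx": 0.0058,"dy": 0,"dz": -0.0024,"yaw": 0},
    {"jaw": 0.0,"dx": 0,"dy": 0,"dz": 0,"yaw": 0},
    {"jaw": 0.0,"dx": 0,"dy": 0,"dz": 0,"yaw": 0}
  ]
}}

```text
t: 5.0
tool_pos: [0.5431, -0.0283, 0.1284]
orientation: [-3.133, -0.232, -0.003]
force: [-1.7, 3.3, 1.2]
opening: 0.016
gripper_force: 15.0
```

```bash
python3 - <<'E'
from h import *
totool([.511,-.034,.093])
cv2.imwrite("pics/w4.png",read_camera("wrist")[:,:,::-1])
E
```

```text
t 5.0 tcp [ 0.5431 -0.0283  0.1284] yaw 0.148 F [-1.7  3.3  1.2] open 0.016
shift [-0.0326  0.0009  0.0354]
```

View pics/w4.png

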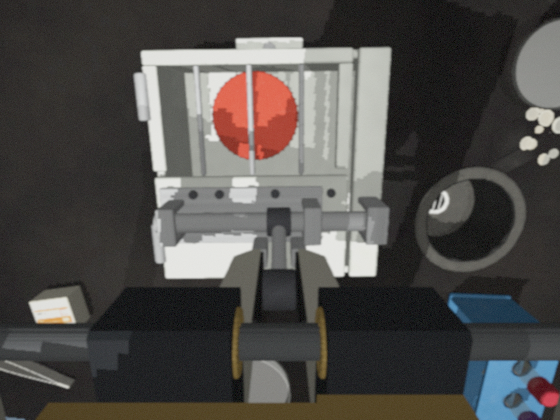

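The knob at (280,290) is held and lifted well past the lugs, at about 0.95 rad. I'll draw the bolt.

>>> {"name": "carry_out", "arguments": {
  "moves": [
    {"jaw": 0.0,"dx": 0,"dy": -0.006,"dz": 0,"yaw": 0},
    {"jaw": 0.0,"dx": 0,"dy": -0.007,"dz": 0,"yaw": 0},
    {"jaw": 0.0,"dx": 0,"dy": -0.007,"dz": 0,"yaw": 0},
    {"jaw": 0.0,"dx": 0,"dy": -0.007,"dz": 0,"yaw": 0},
    {"jaw": 0.0,"dx": 0,"dy": -0.007,"dz": 0,"yaw": 0},
    {"jaw": 0.0,"dx": 0,"dy": -0.007,"dz": 0,"yaw": 0},
    {"jaw": 0.0,"dx": 0,"dy": -0.003,"dz": 0,"yaw": 0},
    {"jaw": 0.0,"dx": 0,"dy": 0,"dz": 0,"yaw": 0}
  ]
}}

```text
t: 6.05
tool_pos: [0.5358, 0.0159, 0.1283]
orientation: [-3.132, -0.233, -0.0]
force: [-1.1, -0.5, 6.0]
opening: 0.0161
gripper_force: 15.0
```

>>> {"name": "carry_out", "arguments": {
  "moves": [
    {"jaw": 0.0,"dx": 0,"dy": -0.002,"dz": 0,"yaw": 0},
    {"jaw": 0.0,"dx": 0,"dy": 0,"dz": 0,"yaw": 0},
    {"jaw": 0.0,"dx": 0,"dy": 0,"dz": 0,"yaw": 0}
  ]
}}

```text
t: 6.42
tool_pos: [0.5357, 0.0166, 0.1283]
orientation: [3.132, 0.232, 0.0]
force: [-0.8, -5.4, 5.1]
opening: 0.0157
gripper_force: 15.0
```

```bash
python3 - <<'E'
from h import *
totool([.5431,-.0283,.1284])
E
```

```text
t 6.425 tcp [0.5357 0.0166 0.1283] yaw 0.148 F [-0.8 -5.4  5.1] open 0.0157
shift [ 0.0007  0.0455 -0.    ]
```

>>> {"name": "carry_out", "arguments": {
  "moves": [
    {"jaw": 0.0,"dx": 0,"dy": -0.003,"dz": 0,"yaw": 0},
    {"jaw": 0.0,"dx": 0,"dy": 0,"dz": 0,"yaw": 0},
    {"jaw": 0.0,"dx": 0,"dy": 0,"dz": 0,"yaw": 0}
  ]
}}

```text
t: 6.8
tool_pos: [0.5356, 0.0172, 0.1284]
orientation: [3.128, 0.23, 0.001]
force: [0.6, -14.9, 4.5]
opening: 0.0161
gripper_force: 15.0
```

The stop is reached: force rises to 15 N with no travel. I'll ease off the load, open and rise.

>>> {"name": "carry_out", "arguments": {
  "moves": [
    {"jaw": 0.0,"dx": 0,"dy": 0.004,"dz": 0,"yaw": 0},
    {"jaw": 0.0,"dx": 0,"dy": 0,"dz": 0,"yaw": 0},
    {"jaw": 0.045,"dx": 0,"dy": 0,"dz": 0,"yaw": 0},
    {"jaw": 0.045,"dx": 0,"dy": 0,"dz": 0,"yaw": 0},
    {"jaw": 0.045,"dx": 0,"dy": 0,"dz": 0,"yaw": 0},
    {"jaw": 0.045,"dx": 0,"dy": 0,"dz": -0.03,"yaw": 0},
    {"jaw": 0.045,"dx": 0,"dy": 0,"dz": -0.04,"yaw": 0},
    {"jaw": 0.045,"dx": 0,"dy": 0,"dz": -0.03,"yaw": 0}
  ]
}}

```text
t: 7.8
tool_pos: [0.5359, 0.0162, 0.2295]
orientation: [-3.133, -0.232, -0.001]
force: [0.1, 0.5, 0.2]
opening: 0.0448
gripper_force: 0.0
```

>>> {"name": "carry_out", "arguments": {
  "moves": [
    {"jaw": 0.045,"dx": -0.05,"dy": 0,"dz": 0,"yaw": 0},
    {"jaw": 0.045,"dx": -0.05,"dy": 0,"dz": 0,"yaw": 0},
    {"jaw": 0.045,"dx": -0.04,"dy": 0,"dz": 0,"yaw": 0},
    {"jaw": 0.045,"dx": 0,"dy": 0,"dz": 0,"yaw": 0},
    {"jaw": 0.045,"dx": 0,"dy": 0,"dz": 0,"yaw": 0}
  ]
}}

```text
t: 8.43
tool_pos: [0.3978, -0.0045, 0.2282]
orientation: [3.133, 0.232, 0.002]
force: [0.7, -0.6, 0.7]
opening: 0.0449
gripper_force: 0.0
```

```bash
python3 - <<'E'
from h import *
totool([.5431,-.0283,.1284])
a=read_camera("wrist");b=read_camera("scene");c=read_camera("top")
r=lambda i,k:cv2.resize(i,None,fx=k,fy=k,interpolation=cv2.INTER_CUBIC)
z=np.hstack([r(b[150:250,250:350],4),r(c[150:250,290:390],4)])
z2=r(c[130:230,140:340],2)
w=r(a[:280],200/280)
cv2.imwrite("pics/f.png",np.vstack([z,np.hstack([z2,w[:,:400]])])[:,:,::-1])
E
```

```text
t 8.425 tcp [ 0.3978 -0.0045  0.2282] yaw 0.148 F [ 0.7 -0.6  0.7] open 0.0449
shift [0.1401 0.0449 0.1   ]
```

View pics/f.png

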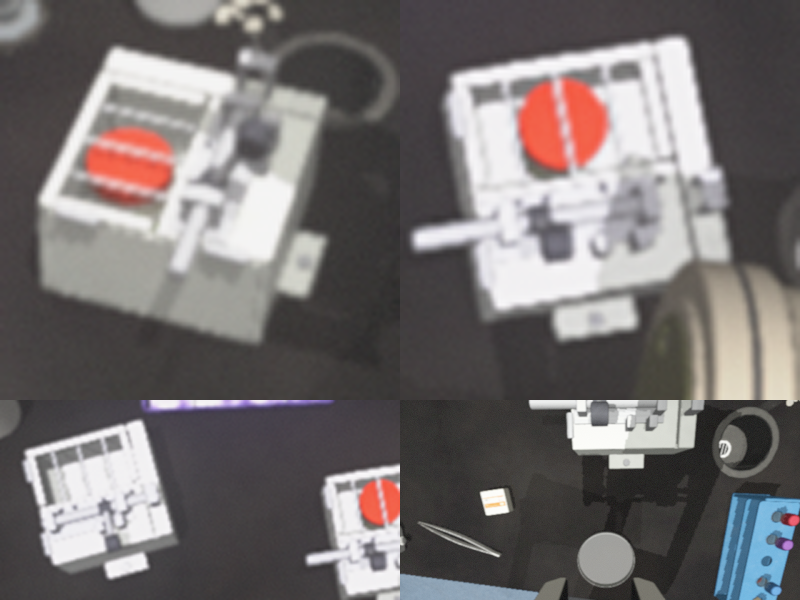

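The bolt is fully drawn: its end projects left of the guide, the keeper is empty and the handle stands up at about (555,240) in the crop. The empty box's knob is still down in its notch, and the robot is clear.

```bash
python3 -c "
from plant import close_job;print(close_job())"
```

```text
the job is handed in; nothing more can be done
None
```

The jar box is unbolted: its bolt is drawn back to the stop and let go, the empty box is still bolted with its handle in the notch, and the job was handed in at about 8.6 s.

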